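# Empty the tip-up tray and grease the bearing under it

### The job

The countershaft bearing under the tip-up tray is due for grease: swing the tray right up by its handle and leave it standing up, so that all four nuts lying in it slide off over its hinge side into the bin. Then take the little push-type grease gun out of its wooden stand and press it squarely onto the leaning grease nipple until the coupler snaps over the nipple's head, and go on pushing against the gun's spring until the barrel has slid down over its nose nearly as far as it goes. Finish while still holding the gun gripped and pushed in on the nipple like that - do not let go - and leave the battery pack and the tape measure where they are.

Things in the scene. Friction and masses are not known exactly. Their poses are not given: they have to be found in the camera images.
- countershaft: Fixed unit: dark steel base plate 150 x 180 x 8 mm with a grey pillow-block bearing, a shaft, a 60 mm pulley and, at its left (+y) end, an upright grey panel 130 mm wide, 110 mm high, with the tray's hinge on top. Origin on the bench under the middle; x points away from the robot, y left along the shaft, z up (yaw within 0.2 rad).
- tray (a joint): Hinge of the sheet-metal tray over the bearing: 130 mm (unit x) by 170 mm (unit y), 20 mm rim on three sides, none on the left (+y), where the floor runs 30 mm past the hinge over the bin. 0 = level as found; grows as the right edge with the handle swings up and over to the left; 1.45 rad = up against its stop. Friction hinge: stays where left, takes 2 to 5 N at the handle.
- tray_handle (a point): Middle of the tray's handle, a round steel bar 10 mm thick, straight for about 80 mm along the unit's x, 42 mm out from the tray's right-hand rim; open space all round it. It turns with the tray, 182 mm from the hinge line and, when level, 11 mm above it.
- tray_hinge (a point): Point on the tray's hinge line (the line runs along the unit's x, 115 mm above the bench), at the same unit x as the handle's middle.
- bin: Open grey parts bin 160 (x) x 130 (y) x 72 mm, walls 4 mm, loose (0.9 kg), standing close beside the panel on the left of the unit. Origin under its centre.
- nut_1: Loose hexagon steel nut, 30 mm across the flats, 16 mm high, about 60 g, lying flat in the tray at the start. Origin at the centre of its lower face.
- nut_2: Loose hexagon steel nut, 30 mm across the flats, 16 mm high, about 60 g, lying flat in the tray at the start. Origin at the centre of its lower face.
- nut_3: Loose hexagon steel nut, 30 mm across the flats, 16 mm high, about 60 g, lying flat in the tray at the start. Origin at the centre of its lower face.
- nut_4: Loose hexagon steel nut, 30 mm across the flats, 16 mm high, about 60 g, lying flat in the tray at the start. Origin at the centre of its lower face.
- nipple: Brass grease nipple in the top of the bearing housing, leaning 0.61 rad (35 degrees) from upright to the robot's side (-x of the unit). Round head 14 mm in diameter, 8 mm neck; stands 26 mm out of the housing (a round of 33 mm radius). Origin at the very top of the head; z points outwards along the nipple. Under the tray until that is swung up.
- grease_gun: Push-type grease gun, round, 122 mm long, 0.33 kg: barrel 34 mm in diameter with turned rings, below it a steel nose ending in a flared mouth 35 mm across. Origin at the centre of the mouth (nose fully out); z points along the gun to its rear end. Barrel from z = 45 to 122 mm; grip it at z = 75 to 105 mm. Starts upright, mouth down, in its stand, mouth 13 mm above the bench.
- seat (a point): Bottom of the coupler's bore, on its axis, 21 mm inside the mouth; moves with the nose. The mouth narrows from about 26 to 17 mm in its first 8 mm. Four sprung balls 10 mm inside the mouth ride over the nipple's head with about 5 N and snap in behind it; then the top of the head (nipple) rests against this point.
- nose (a joint): How far the nose is pushed into the barrel: 0 = fully out, 0.012 m = fully in. Its spring takes 10 N to start moving (so the coupler snaps on first) and 16 N at the full 12 mm; it pushes the nose out again when let go.
- gun_stand: Fixed wooden block 75 x 75 x 45 mm with a round 38 mm hole, 32 mm deep, in the middle of its top, in which the gun stands. Origin under its centre.
- battery_pack: Black tool battery, 121 x 75 x 65 mm, loose bystander. Origin under its centre.
- tape_measure: Pocket tape measure, 38 x 83 x 64 mm, loose bystander. Origin under its centre.

How it is judged:
By the outcome, as a careful person would: the job done as asked, in the order asked, and still so for the second after the job is handed in, while the arm keeps its last pose, push and grip.
It also fails if it takes over 48 s, if anything falls off the work surface, if the arm or the gripper's body presses on something with over 40 N, if the wrist force passes 120 N, or if a joint passes its speed limit or range.

### The arm

A 7-joint arm with a two-finger parallel gripper is mounted at the origin on a cart in front of the work surface, level with it; the furniture and walls round the work are solid. World frame = base frame: x ahead of the robot, y to its left, z up, the work surface at z = 0. Lengths are in m, angles in rad, forces in N, time in s.
With the tool pointing down it reaches from about 0.4 to 0.85 m from the base axis. Payload 10.4 kg.
Tool frame: the origin (TCP) lies midway between the tips of the shut fingers; the grasp point (between the pads) lies 19 mm behind it; z points along the fingers, y is the line along which they close (so a half turn about z gives the same grasp; the last joint's range is limited). The gripper opens to 85 mm and grips with 20 to 120 N. Pads are 22 mm wide; open, the fingers measure 114 mm over their backs; the gripper's body (76 mm by 85 mm) begins 54 mm behind the grasp point. The pads swing forward as they close: fully open they stand 13 mm farther back than shut.
Start: joints at [1.153, 0.332, -0.065, 1.46, 0.022, 1.35, -0.088], TCP at [0.24, -0.577, 0.231] pointing down, gripper open.
Joint ranges: [-2.6, 2.6], [-0.5, 2.12], [-1.47, 1.34], [0.16, 2.42], [-1.27, 4.41], [0.06, 2.06], [-2.6, 2.6]. Speed limits (rad/s): [2.22, 2.22, 2.79, 2.79, 3.14, 3.14, 3.14].

### API

Orientations are given as a unit quaternion [x, y, z, w].
In Python, from workcell import get_obs, camera, camera_params, hand_in gives the robot as it stands.
- The arm moves only by the tool carry_out, never from a script. Its argument "commands" is a list that holds one entry, the list of rows, each a list of 6 numbers: the shift along the tool's x, y, z in units of 40 mm (1.0 is 40 mm), then the turn, a rotation vector about the tool's x, y, z in units of 6 degrees (1.0 is 6 degrees). In form: [[[x, y, z, ax, ay, az], ...]]. A call has 1 to 20 rows; each row shifts and turns the commanded pose from where the row before left it, along the tool's axes as they then stand; what a row does not reach is not made up. A row lasts 1/12 s, in which the tool goes at most 41.7 mm and 7.16 degrees, less where a joint would pass 70% of its speed; a pose out of reach is approached as far as the arm can. A call is refused whole if a number of a shift passes 1 or a number of a turn 1, either way. A call with a gripper value outside its range is refused whole. "hand" is the closure, from -1 (fully open) to 1 (shut), set as the call begins (left out, the last holds). The fingers move at their own pace and stop on an object; "force" is the grip in N (left out, the last holds). Time passes only in rows, so rows that do not move let the fingers close. It gives the time, the measured TCP pose, the force, the opening and the grip force at its end, in the units of the state.
- get_obs(): the state, without advancing time (a new reading comes with each control period).
- camera(name): name is "scene" or "side" or "wrist"; returns the picture (384x512x3 uint8, red, green, blue); there is no depth.
- camera_params(name): a dict with "mtx" (3x3 intrinsics, pixels), "R" (3x3) and "t" (3): a world point X has camera coordinates R X + t. Camera axes: x right, y down, z forward; pixel columns grow to the right and rows downward; lengths in m; the calibration is good to about 2 mm. A picture is of the moment at which its call begins: read the wrist's pose just before it. camera_params takes no time and is no camera call; for the wrist camera it gives the pose at the moment of the call.
- hand_in(): hands the job in; it is judged then, once.
The state is a dict: "clock": time; "joint_pos": joint angles; "joint_velocities": joint speeds; "tau": joint torques, N m; "position": TCP position; "ee_rot": TCP orientation; "ft_force": force on the tool from outside, world axes, zero at the start; "torque": the same for the moment, N m; "grip_width": opening from 0.0 (shut) to 1.0 (fully open); "grasp_force": force on a finger pad.
Only numpy, scipy, OpenCV 4.12 (cv2) and the standard library are available. Lean on these libraries where they do the work, as an engineer would, in place of code of your own. Each camera call takes 0.05 s, during which the arm holds its last target. There are 200 camera calls.

## Working session

There is one attempt and no reset: what is moved stays moved. The work goes in short steps, Python scripts to look and compute and a tool call to move; the robot and the scene stay as the last step left them, time stands still between calls to the robot, and variables do not carry over. Pictures are saved under pics/ and viewed, at most 10 in all, crops included, and the job is handed in when it is done.

Besides the shell and the picture viewer there is one more tool, called after "Request:" as name([rows], argument=value, ...), one row to a line, values as JSON. carry_out: Moves the arm, as the interface text tells. Its arguments: {"type":"object","properties":{"commands":{"type":"array"},"hand":{"type":"number"},"force":{"type":"number"}},"required":["commands"]}

```bash
mkdir -p pics; ls; python3 - <<'E'
from workcell import *
import cv2,numpy as np
o=get_obs();print({k:np.round(v,3).tolist() for k,v in o.items()})
for n in("scene","side"):
    p=camera_params(n);print(n,np.round(p["mtx"],1).tolist(),np.round(p["R"],3).tolist(),np.round(p["t"],3).tolist())
    im=camera(n);cv2.imwrite(f"pics/{n}0.png",cv2.resize(im[...,::-1],(800,600),interpolation=cv2.INTER_CUBIC))
E
```

```text
pics
{'clock': 0.0, 'joint_pos': [1.153, 0.333, -0.065, 1.461, 0.022, 1.35, -0.089], 'joint_velocities': [0.0, 0.0, 0.0, -0.001, 0.0, -0.0, 0.0], 'tau': [0.001, -62.546, 0.049, -39.161, 0.016, 0.01, 0.0], 'position': [0.24, -0.577, 0.23], 'ee_rot': [0.981, 0.196, -0.0, -0.001], 'ft_force': [0.209, -0.492, -0.9], 'torque': [0.011, 0.026, -0.01], 'grasp_force': 0.0, 'grip_width': 1.001}
scene [[390.7, 0.0, 255.7], [0.0, 390.7, 193.3], [0.0, 0.0, 1.0]] [[-0.814, -0.581, 0.026], [-0.296, 0.375, -0.878], [0.501, -0.722, -0.477]] [0.4, 0.283, 0.827]
side [[404.4, 0.0, 255.7], [0.0, 404.4, 188.6], [0.0, 0.0, 1.0]] [[-0.987, -0.158, 0.006], [-0.08, 0.467, -0.88], [0.137, -0.87, -0.474]] [0.519, 0.152, 0.943]
```

View pics/scene0.png

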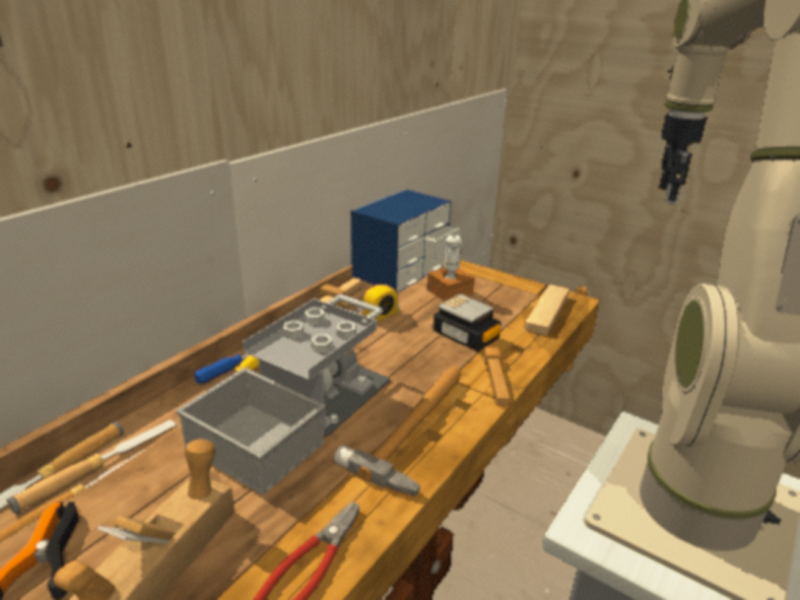

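View pics/side0.png

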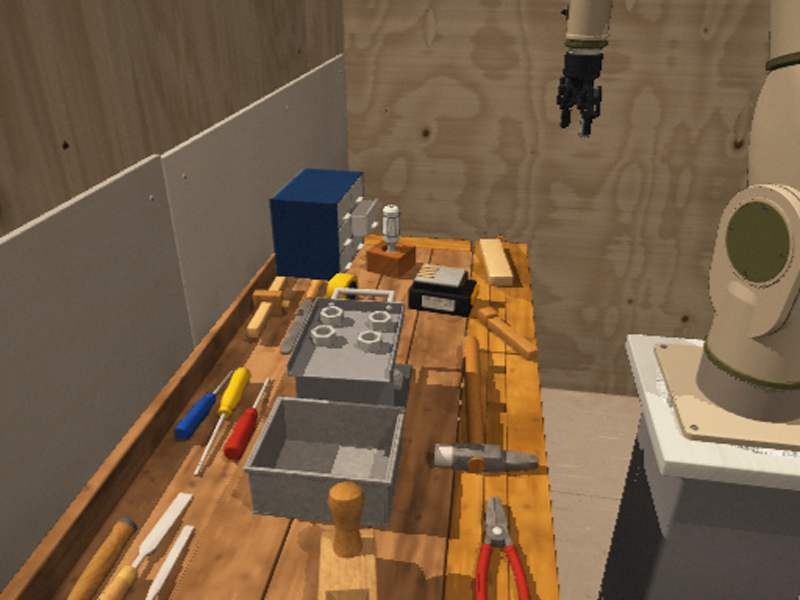

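Scene: tray around (310,335) with the handle from (335,298) to (380,312), gun at (452,255). Side: handle from (335,292) to (395,294), gun top at (391,210). Next I'll crop both for accurate pixels.

```bash
python3 - <<'E'
import cv2,numpy as np
from workcell import *
def crop(n,x0,y0,w,h,s):
    im=camera(n)[...,::-1][y0:y0+h,x0:x0+w]; im=cv2.resize(im,None,fx=s,fy=s,interpolation=cv2.INTER_CUBIC)
    for k in range(0,w,10):
        cv2.putText(im,str(x0+k),(int(k*s),8),0,.28,(0,255,255),1) if k%20==0 else 0; cv2.line(im,(int(k*s),10),(int(k*s),14),(0,255,255),1)
    for k in range(0,h,10):
        cv2.putText(im,str(y0+k),(0,int(k*s)+3),0,.28,(0,255,255),1)
    return im
a=crop("side",155,125,160,120,5);cv2.imwrite("pics/a.png",a)
b=crop("scene",150,140,160,120,5);cv2.imwrite("pics/b.png",b)
E
```

```text
(no output)
```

View pics/a.png

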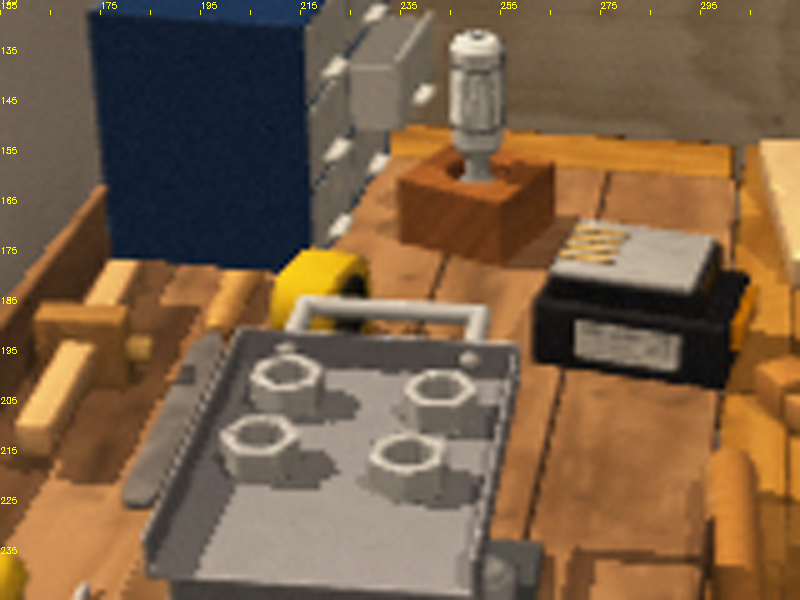

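View pics/b.png

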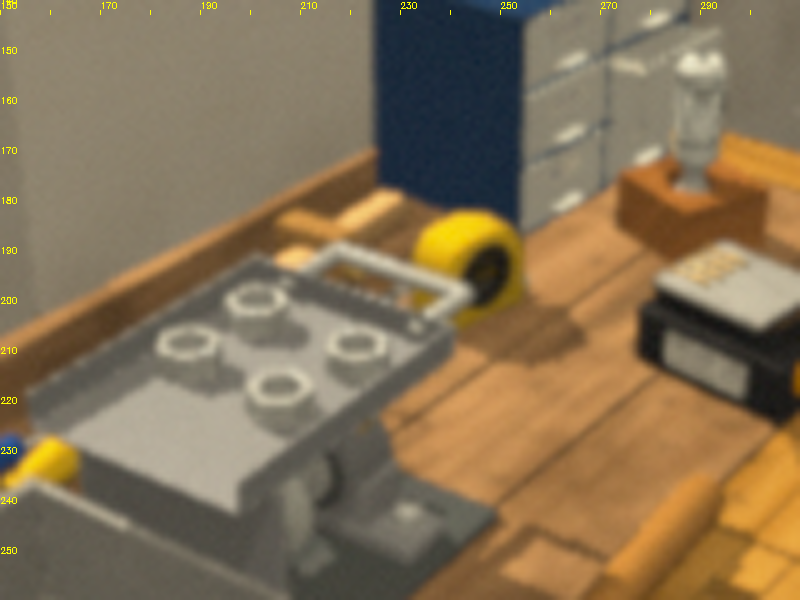

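Tray handle ends in side are at (215.4,185.8) and (252,187.6), in scene at (219,190) and (243.6,198.6). The gun's top is at side (250.6,132) and scene (290,151). Now I'll solve for the poses.

```bash
cat > h.py <<'E'
from workcell import *
import cv2,numpy as np
from scipy.optimize import least_squares
from scipy.spatial.transform import Rotation as Ro
def proj(n,X,p=None):
    p=p or camera_params(n); c=np.atleast_2d(X)@np.array(p["R"]).T+p["t"]; c=c@np.array(p["mtx"]).T; return c[:,:2]/c[:,2:]
E
python3 - <<'E'
from h import *
# unit-hinge frame pts
P={"hl":(.04,-.182,.126),"hr":(-.04,-.182,.126),"rl":(.065,-.14,.135),"rr":(-.065,-.14,.135),"ll":(.065,.03,.135),"lr":(-.065,.03,.135),"fr":(-.065,.03,.115)}
ob=[("side","hl",215.4,185.8),("side","hr",252,187.6),("side","rl",202.6,191),("side","rr",259,194),("side","ll",184.6,233),
("scene","hl",219,189.8),("scene","hr",243.6,198.6),("scene","rl",201.6,191.6),("scene","rr",240.6,205),("scene","lr",198,237.4),("scene","fr",198,242.4)]
def X(v,k):
    x,y,z=P[k];c,s=np.cos(v[2]),np.sin(v[2]);return np.array([v[0]+c*x-s*y,v[1]+s*x+c*y,z])
f=lambda v:np.concatenate([proj(n,X(v,k))[0]-(a,b) for n,k,a,b in ob])
r=least_squares(f,[.6,-.1,0],loss="soft_l1");print("hinge",r.x.round(4));print(r.fun.reshape(-1,2).round(1).tolist() if r.fun.size else 0)
print(X(r.x,"hl"),X(r.x,"hr"))
g=[("side",.133,250.6,132.5),("side",.05,250.8,160.6),("scene",.133,289.8,151.5),("scene",.05,288.4,178)]
f=lambda v:np.concatenate([proj(n,[v[0],v[1],z])[0]-(a,b) for n,z,a,b in g])
r=least_squares(f,[.6,-.5]);print("gun",r.x.round(4),r.fun.round(1))
for nm,(a,b) in dict(stL=(234.6,161),stF=(256,166),stR=(265.6,158.4),batR=(300,182),batL=(262,184)).items():
    z=.045 if nm[:2]=="st" else .05
    print(nm,least_squares(lambda v:proj("side",[v[0],v[1],z])[0]-(a,b),[.6,-.4]).x.round(3))
E
```

```text
hinge [0.5675 0.1852 0.056 ]
[[2.0, 0.3], [-1.2, 0.2], [0.4, -0.4], [0.7, -0.3], [-0.9, -0.3], [-0.7, 0.6], [-1.1, -0.0], [-0.3, -0.7], [0.8, -0.1], [0.0, -0.6], [0.4, 1.8]]
[0.6176182  0.00570353 0.126     ] [0.5377434  0.00122958 0.126     ]
gun [ 0.5936 -0.3307] [ 0.5  1.8  0.3 -1.7 -0.3  1.7 -0.5 -2.3]
stL [ 0.644 -0.317]
stF [ 0.572 -0.292]
stR [ 0.55  -0.354]
batR [ 0.43  -0.197]
batL [ 0.534 -0.166]
```

Request:
carry_out([
  [[0, 0, 0, 0, 0, 0.8], [0, 0, 0, 0, 0, 0.8], [0, 0, 0, 0, 0, 0.8], [0, 0, 0, 0, 0, 0.83], [0.54, -0.82, 0, 0, 0, 0], [0.54, -0.82, 0, 0, 0, 0], [0.54, -0.82, 0, 0, 0, 0], [0.54, -0.82, 0, 0, 0, 0], [0.54, -0.82, 0, 0, 0, 0], [0.54, -0.82, 0, 0, 0, 0], [0.54, -0.82, 0, 0, 0, 0], [0.54, -0.82, 0, 0, 0, 0], [0.54, -0.82, 0, 0, 0, 0], [0.54, -0.82, 0, 0, 0, 0], [0.54, -0.82, 0, 0, 0, 0], [0.54, -0.82, 0, 0, 0, 0], [0.54, -0.82, 0, 0, 0, 0], [0.54, -0.82, 0, 0, 0, 0], [0.54, -0.82, 0, 0, 0, 0], [0, 0, 0, 0, 0, 0]],
], hand=-0.2, force=30)

```text
clock: 1.87
position: [0.5384, -0.0588, 0.2313]
ee_rot: [0.999, 0.033, 0.001, -0.002]
ft_force: [0.3, 0.9, 0.1]
grip_width: 0.602
grasp_force: 0.0
```

```bash
python3 - <<'E'
from h import *
o=get_obs();print(o["clock"],np.round(o["position"],4),np.round(o["ee_rot"],4),o["grip_width"],np.round(o["joint_pos"],2))
p=camera_params("wrist");im=camera("wrist")[...,::-1].copy()
print(np.round(p["mtx"],1).tolist(),np.round(p["R"],3).tolist(),(-np.array(p["R"]).T@p["t"]).round(3))
for q in ([.578,.0035,.126],[.618,.0057,.126],[.538,.0012,.126]):
    a=proj("wrist",q,p)[0];print(a);cv2.circle(im,(int(a[0]),int(a[1])),2,(0,0,255),-1)
cv2.imwrite("pics/w1.png",cv2.resize(im,(800,600),interpolation=cv2.INTER_CUBIC))
E
```

```text
1.8667 [ 0.5384 -0.0588  0.2313] [ 9.994e-01  3.310e-02  7.000e-04 -1.800e-03] 0.6020937244574964 [ 0.46  0.18 -0.49  1.66  0.08  1.32 -1.55]
[[315.8, 0.0, 256.7], [0.0, 315.8, 187.7], [0.0, 0.0, 1.0]] [[0.066, -0.998, -0.003], [-0.955, -0.065, 0.29], [-0.29, -0.016, -0.957]] [ 0.612 -0.054  0.376]
[182.02577261 132.69354467]
[178.96804497  78.73710157]
[184.93156215 181.82586961]
```

View pics/w1.png

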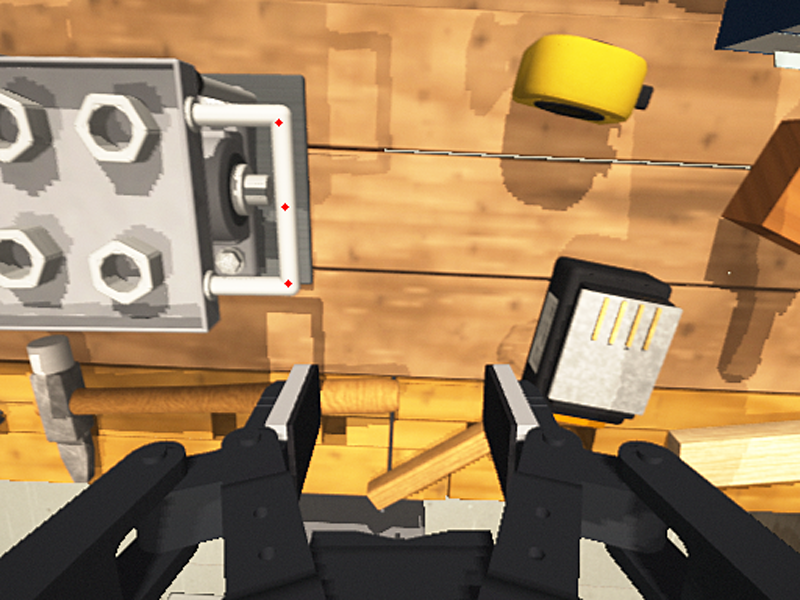

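The wrist view shows the handle bar from (281,112) to (290,285), within 2 mm of my estimate. Its middle is about (0.580, 0.002). I'll approach with partly closed fingers and grip.

Request:
carry_out([
  [[0.57, -0.72, 0, 0, 0, 0], [0.57, -0.73, 0, 0, 0, 0], [0, 0, 0.3, 0, 0, 0], [0, 0, 0.5, 0, 0, 0], [0, 0, 0.5, 0, 0, 0], [0, 0, 0.5, 0, 0, 0], [0, 0, 0.5, 0, 0, 0], [0, 0, 0.5, 0, 0, 0], [0, 0, 0.36, 0, 0, 0], [0, 0, 0, 0, 0, 0]],
], hand=0.3)

```text
clock: 2.75
position: [0.5764, -0.0074, 0.1019]
ee_rot: [1.0, 0.028, -0.002, -0.0]
ft_force: [-0.1, 2.4, -0.8]
grip_width: 0.349
grasp_force: 1.0
```

Request:
carry_out([
  [[0, 0, 0, 0, 0, 0], [0, 0, 0, 0, 0, 0], [0, 0, 0, 0, 0, 0], [0, 0, 0, 0, 0, 0], [0, 0, 0, 0, 0, 0]],
], hand=1, force=35)

```text
clock: 3.17
position: [0.576, 0.0026, 0.1045]
ee_rot: [0.999, 0.032, -0.002, -0.005]
ft_force: [-5.8, 29.9, -6.3]
grip_width: 0.102
grasp_force: 34.8
```

Request:
carry_out([
  [[0, -0.25, 0, 0, 0, 0], [0, -0.016, -0.164, 0, 0, 0], [0, -0.016, -0.164, 0, 0, 0], [0, -0.028, -0.163, 0, 0, 0], [0, -0.028, -0.163, 0, 0, 0], [0, -0.04, -0.16, 0, 0, 0], [0, -0.04, -0.16, 0, 0, 0], [0, -0.051, -0.157, 0, 0, 0], [0, -0.051, -0.157, 0, 0, 0], [0, -0.062, -0.153, 0, 0, 0], [0, -0.062, -0.153, 0, 0, 0], [0, -0.073, -0.148, 0, 0, 0], [0, -0.073, -0.148, 0, 0, 0], [0, -0.084, -0.142, 0, 0, 0], [0, -0.084, -0.142, 0, 0, 0], [0, 0, 0, 0, 0, 0]],
])

```text
clock: 4.5
position: [0.5746, 0.0314, 0.1929]
ee_rot: [1.0, 0.028, -0.001, 0.0]
ft_force: [-9.8, 1.6, -1.7]
grip_width: 0.101
grasp_force: 34.4
```

Request:
carry_out([
  [[-0.07, -0.094, -0.136, 0, 0, 0], [0, -0.094, -0.136, 0, 0, 0], [0, -0.103, -0.129, 0, 0, 0], [0, -0.103, -0.129, 0, 0, 0], [0, -0.112, -0.121, 0, 0, 0], [0, -0.112, -0.121, 0, 0, 0], [0, -0.121, -0.112, 0, 0, 0], [0, -0.121, -0.112, 0, 0, 0], [0, -0.129, -0.103, 0, 0, 0], [0, -0.129, -0.103, 0, 0, 0], [0, -0.136, -0.094, 0, 0, 0], [0, -0.136, -0.094, 0, 0, 0], [0, -0.142, -0.084, 0, 0, 0], [0, -0.142, -0.084, 0, 0, 0], [0, -0.148, -0.073, 0, 0, 0], [0, -0.148, -0.073, 0, 0, 0], [0, -0.153, -0.062, 0, 0, 0], [0, -0.153, -0.062, 0, 0, 0], [0, 0, 0, 0, 0, 0]],
])

```text
clock: 6.08
position: [0.5696, 0.1216, 0.2681]
ee_rot: [1.0, 0.028, 0.003, 0.0]
ft_force: [1.0, -1.5, 7.1]
grip_width: 0.1
grasp_force: 34.6
```

Request:
carry_out([
  [[0, -0.157, -0.052, 0, 0, 0], [0, -0.157, -0.052, 0, 0, 0], [0, -0.16, -0.04, 0, 0, 0], [0, -0.16, -0.04, 0, 0, 0], [0, -0.163, -0.028, 0, 0, 0], [0, -0.163, -0.028, 0, 0, 0], [0, -0.164, -0.016, 0, 0, 0], [0, -0.164, -0.016, 0, 0, 0], [0, 0, 0, 0, 0, 0], [0, 0, 0, 0, 0, 0]],
])

```text
clock: 6.92
position: [0.5668, 0.1733, 0.2784]
ee_rot: [1.0, 0.028, 0.002, -0.0]
ft_force: [3.4, -0.7, 5.5]
grip_width: 0.1
grasp_force: 36.1
```

Request:
carry_out([
  [[0, -0.1, 0, 0, 0, 0], [0, -0.1, 0, 0, 0, 0], [0, 0, 0, 0, 0, 0], [0, 0, 0, 0, 0, 0]],
])

```text
clock: 7.25
position: [0.5668, 0.1736, 0.2783]
ee_rot: [1.0, 0.024, 0.001, 0.005]
ft_force: [-3.5, -25.1, 14.3]
grip_width: 0.104
grasp_force: 37.3
```

```bash
python3 - <<'E'
from h import *
cv2.imwrite("pics/s2.png",cv2.resize(np.hstack([camera("side")[100:340,130:330,::-1],camera("scene")[100:340,80:280,::-1]]),(800,480),interpolation=cv2.INTER_CUBIC))
E
```

```text
(no output)
```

View pics/s2.png

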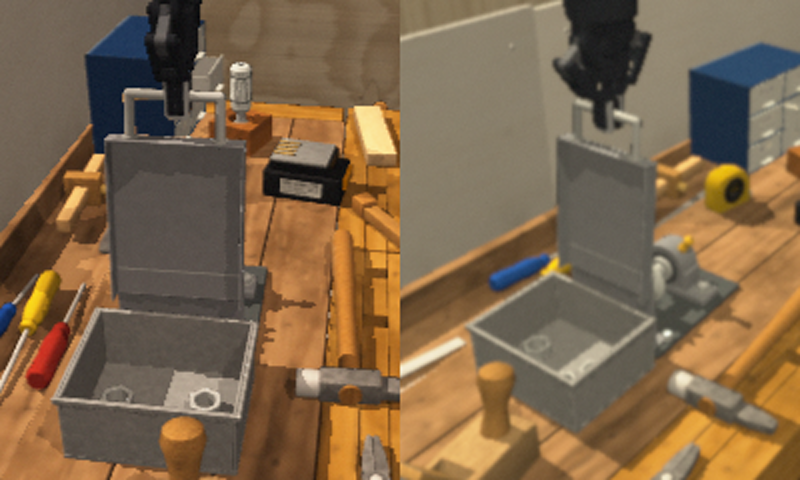

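The tray is up against its stop, nuts are visible in the bin, and the yellow nipple shows in the scene view. I'll release the handle and back off to look at the nipple.

Request:
carry_out([
  [[0, 0.2, 0, 0, 0, 0], [0, 0, 0, 0, 0, 0], [0, 0, 0, 0, 0, 0], [0, 0, -0.4, 0, 0, 0], [0, 0, -0.7, 0, 0, 0], [0, 0, -0.5, 0, 0, 0], [-0.3, 0.8, 0, 0, 0, 0], [-0.3, 0.8, 0, 0, 0, 0], [-0.3, 0.8, 0, 0, 0, 0], [-0.3, 0.8, 0, 0, 0, 0], [-0.3, 0.8, 0, 0, 0, 0], [0, 0, 0, 0, 0, 0], [0, 0, 0, 0, 0, 0]],
], hand=0.3)

```text
clock: 8.43
position: [0.5142, 0.0092, 0.3402]
ee_rot: [1.0, 0.027, 0.0, 0.0]
ft_force: [0.5, 1.2, 0.7]
grip_width: 0.352
grasp_force: 0.0
```

```bash
python3 - <<'E'
from h import *
p=camera_params("wrist");im=camera("wrist")[...,::-1].copy()
np.savez("w2.npz",R=p["R"],t=p["t"],mtx=p["mtx"])
print(get_obs()["position"],get_obs()["clock"],(-np.array(p["R"]).T@p["t"]).round(3))
cv2.imwrite("pics/w2.png",cv2.resize(im,(800,600),interpolation=cv2.INTER_CUBIC))
E
```

```text
[0.51440607 0.01098034 0.34018271] 8.4833 [0.588 0.014 0.484]
```

View pics/w2.png

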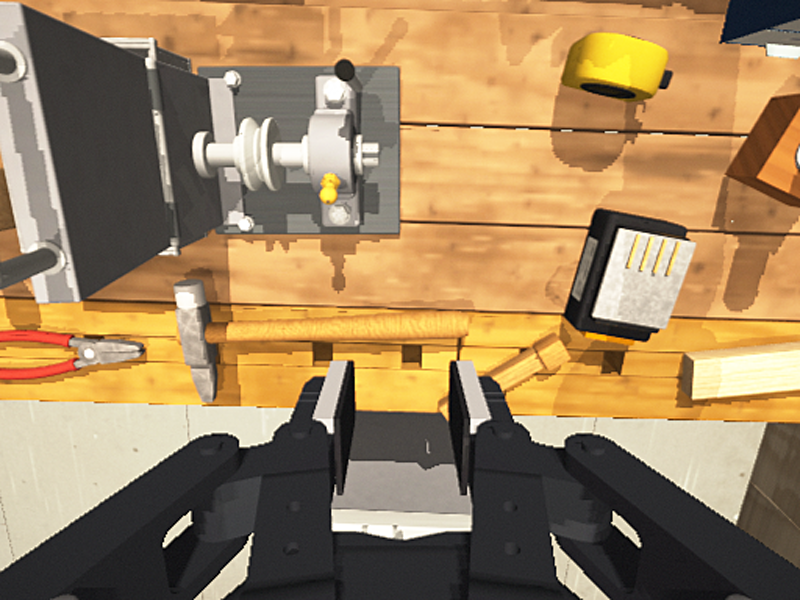

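Nipple head is at (328,193) and the tray is up and empty. I'll take a second view from farther right to triangulate the nipple and the gun.

Request:
carry_out([
  [[0, 0.75, 0, 0, 0, 0], [0, 0.75, 0, 0, 0, 0], [0, 0.75, 0, 0, 0, 0], [0, 0.75, 0, 0, 0, 0], [0, 0.75, 0, 0, 0, 0], [0, 0, 0, 0, 0, 0], [0, 0, 0, 0, 0, 0], [0, 0, 0, 0, 0, 0]],
], hand=-0.6)

```text
clock: 9.15
position: [0.5236, -0.1371, 0.3397]
ee_rot: [1.0, 0.03, 0.0, -0.001]
ft_force: [0.2, 0.1, 0.3]
grip_width: 0.8
grasp_force: 0.0
```

```bash
python3 - <<'E'
from h import *
p=camera_params("wrist");im=camera("wrist")[...,::-1].copy()
np.savez("w3.npz",R=p["R"],t=p["t"],mtx=p["mtx"])
cv2.imwrite("pics/w3raw.png",im); sc=camera("scene")[...,::-1]; cv2.imwrite("pics/s3raw.png",sc)
w2=cv2.resize(cv2.imread("pics/w2.png"),(512,384),interpolation=cv2.INTER_AREA); cv2.imwrite("pics/w2raw.png",w2)
print(get_obs()["position"],get_obs()["ee_rot"],(-np.array(p["R"]).T@p["t"]).round(3))
def c(im,x0,x1,y0,y1,s): return cv2.resize(im[y0:y1,x0:x1],((x1-x0)*s,(y1-y0)*s),interpolation=cv2.INTER_CUBIC)
# estimates for cropping
n=proj("wrist",[.53,.03,.1],p)[0].astype(int); g=proj("wrist",[.594,-.331,.1],p)[0].astype(int); print(n,g)
out=np.full((600,800,3),0,np.uint8)
def put(src,cx,cy,w,h,s,ox,oy):
    x0=int(np.clip(cx-w//2,0,512-w));y0=int(np.clip(cy-h//2,0,384-h));out[oy:oy+h*s,ox:ox+w*s]=c(src,x0,x0+w,y0,y0+h,s);print("crop",x0,y0,s,ox,oy)
put(im,n[0],n[1],80,60,5,0,0); put(im,g[0],g[1],80,60,5,400,0)
put(w2,210,118,80,60,5,0,300); put(sc,224,221,80,60,5,400,300)
cv2.imwrite("pics/c3.png",out)
E
```

```text
[ 0.52343658 -0.13704585  0.33997326] [ 9.99549767e-01  3.00024382e-02  1.67726288e-04 -2.99594745e-04] [ 0.598 -0.132  0.484]
[120 141] [425 105]
crop 80 111 5 0 0
crop 385 75 5 400 0
crop 170 88 5 0 300
crop 184 191 5 400 300
```

View pics/c3.png

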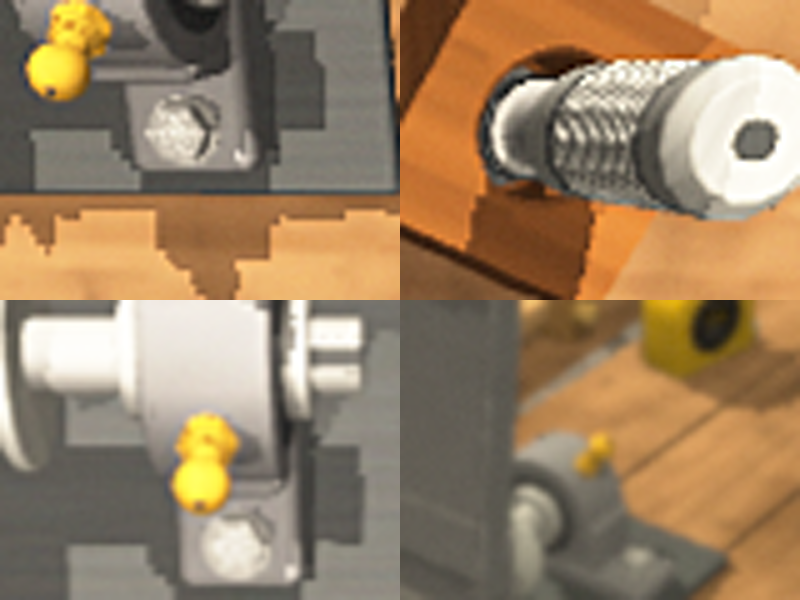

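Nipple head centre: w3 (91.6,125.4), w2 (210.2,124.8), scene (224.2,219.6). Gun rear centre in w3: (456.4,102.8).

```bash
python3 - <<'E'
from h import *
L=lambda f:dict(np.load(f))
w2,w3,sc,sd=L("w2.npz"),L("w3.npz"),camera_params("scene"),camera_params("side")
ob=[(w3,91.2,125.0,1),(w2,209.8,124.4,1),(sc,223.8,219.2,1)]
f=lambda v:np.concatenate([(proj("",v,p)[0]-(a,b))*w for p,a,b,w in ob])
r=least_squares(f,[.55,.03,.1]);print("head",r.x.round(4),r.fun.round(2))
# gun rear
for z in(.133,.135): print("gun",least_squares(lambda v:proj("",[v[0],v[1],z],w3)[0]-(456,102.4),[.6,-.33]).x.round(4))
g=[(w3,456,102.4),(sd,250.2,131.6),(sc,289.4,150.6)]
r2=least_squares(lambda v:np.concatenate([proj("",v,p)[0]-(a,b) for p,a,b in g]),[.6,-.33,.13]);print(r2.x.round(4),r2.fun.round(1))
# unit yaw from base plate right edge corners in w2 (z=.008)
pl=[least_squares(lambda v:proj("",[v[0],v[1],.008],w2)[0]-np.array(q)/1.5625,[.6,0]).x for q in((400,67),(400,233))]
d=pl[0]-pl[1];print("plate",np.round(pl,4).tolist(),np.hypot(*d),np.arctan2(d[1],d[0]))
# nipple direction check: predict base of head dir in w2,w3
yw=.056; n=np.array([-np.sin(.611)*np.cos(yw),-np.sin(.611)*np.sin(yw),np.cos(.611)])
for p in(w2,w3): print(proj("",[r.x,r.x-n*.015],p).round(1).tolist())
print("n",n.round(4),"top",(r.x+.007*n).round(4))
E
```

```text
head [0.5467 0.0687 0.091 ] [-0.25 -0.2   0.31  0.22 -0.07  0.21]
gun [ 0.5994 -0.3459]
gun [ 0.5994 -0.3447]
[ 0.5994 -0.3432  0.1373] [-0.1 -0.1 -0.3 -0.1  0.6 -0.1]
plate [[0.6528, 0.0182], [0.5049, 0.0103]] 0.14812978536063584 0.053400869580418966
[[210.1, 124.6], [211.2, 116.7]]
[[91.0, 124.8], [94.9, 116.9]]
n [-0.5728 -0.0321  0.8191] top [0.5427 0.0685 0.0968]
```

```bash
python3 - <<'E'
from h import *
w3,sc,sd=dict(np.load("w3.npz")),camera_params("scene"),camera_params("side")
tri=lambda obs:least_squares(lambda v:np.concatenate([proj("",v,p)[0]-(a,b) for p,a,b in obs]),[.65,-.3,.1])
for nm,o in dict(bot=[(sc,254.2,186.4),(sd,216.6,179)],top=[(sc,255,145),(sd,216.6,130)]).items():
    r=tri(o);print(nm,r.x.round(3),r.fun.round(1))
im=cv2.imread("pics/w3raw.png");cv2.imwrite("pics/v.png",np.hstack([cv2.resize(im[0:200,312:512],(400,400),interpolation=cv2.INTER_CUBIC),cv2.resize(camera("scene")[80:200,230:350,::-1],(400,400),interpolation=cv2.INTER_CUBIC)]))
E
```

```text
bot [ 0.695 -0.276 -0.002] [-0.   0.1 -0.  -0.1]
top [ 0.683 -0.257  0.166] [ 0.  -0.9  0.1  0.8]
```

View pics/v.png

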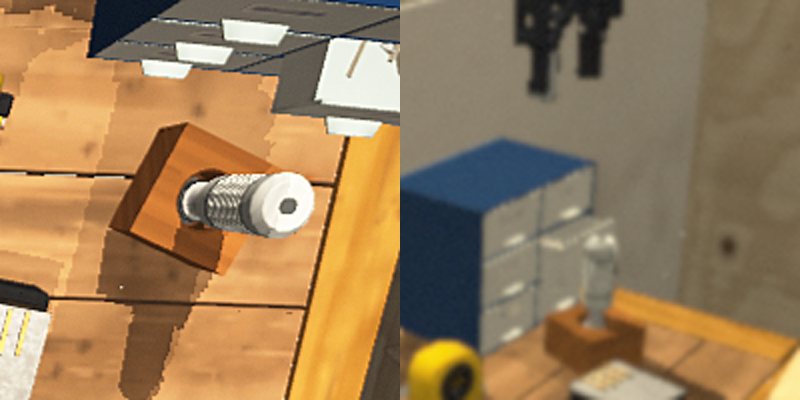

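```bash
python3 - <<'E'
from h import *
w3,sc,sd=dict(np.load("w3.npz")),camera_params("scene"),camera_params("side")
tri=lambda obs:least_squares(lambda v:np.concatenate([proj("",v,p)[0]-(a,b) for p,a,b in obs]),[.65,-.3,.1])
for u in (232,235): 
  for q in((469,50),(466,54),(449,55)):
    r=tri([(w3,*q),(sd,u,138)]);print(u,q,r.x.round(3),r.fun.round(1))
for q in((469,50),(466,54),(449,55)):
  for z in(.14,.17):print(q,z,least_squares(lambda v:proj("",[v[0],v[1],z],w3)[0]-q,[.6,-.33]).x.round(3))
E
```

```text
232 (469, 50) [ 0.656 -0.364  0.104] [-0.1 -0.5  1.6  0. ]
232 (466, 54) [ 0.652 -0.361  0.106] [-0.1 -0.9  2.6 -0. ]
232 (449, 55) [ 0.649 -0.337  0.115] [-0.1 -0.7  2.2  0. ]
235 (469, 50) [ 0.655 -0.364  0.104] [ 0.1  0.4 -1.1 -0. ]
235 (466, 54) [ 0.651 -0.361  0.106] [ 0.   0.  -0.1  0. ]
235 (449, 55) [ 0.648 -0.337  0.115] [ 0.   0.2 -0.5  0. ]
(469, 50) 0.14 [ 0.65  -0.342]
(469, 50) 0.17 [ 0.646 -0.324]
(466, 54) 0.14 [ 0.646 -0.34 ]
(466, 54) 0.17 [ 0.642 -0.322]
(449, 55) 0.14 [ 0.645 -0.323]
(449, 55) 0.17 [ 0.64  -0.307]
```

Request:
carry_out([
  [[0, 0, 0, 0, 0.84, 0], [0, 0, 0, 0, 0.83, 0], [0.08, 0.76, 0.59, 0, 0, 0], [0.08, 0.76, 0.59, 0, 0, 0], [0.08, 0.76, 0.59, 0, 0, 0], [0.08, 0.75, 0.59, 0, 0, 0], [0.07, 0.75, 0.59, 0, 0, 0], [0.07, 0.75, 0.59, 0, 0, 0], [0.07, 0.75, 0.58, 0, 0, 0], [0, 0, 0, 0, 0, 0], [0, 0, 0, 0, 0, 0]],
])

```text
clock: 10.22
position: [0.5838, -0.3477, 0.1787]
ee_rot: [0.996, 0.028, 0.086, -0.004]
ft_force: [1.3, -0.2, 0.6]
grip_width: 0.799
grasp_force: 0.0
```

```bash
cat >> h.py <<'E'
def delta(target,o=None):
    "world TCP target -> shift in tool axes, units of 40 mm"
    o=o or get_obs();return (Ro.from_quat(o["ee_rot"]).inv().apply(np.array(target)-o["position"])/.04).round(3)
E
python3 - <<'E'
from h import *
o=get_obs();R=Ro.from_quat(o["ee_rot"]).as_matrix();print(o["clock"],np.round(o["position"],4),R.round(3).tolist())
c=np.array([.5994,-.345,.105])
t=c+.022*R[:,2];print("target",t.round(4),delta(t))
p=camera_params("wrist");im=camera("wrist")[...,::-1].copy()
for z in(.135,.058):
    q=proj("",[.5994,-.345,z],p)[0];print(q.round(1));cv2.circle(im,tuple(q.astype(int)),2,(0,0,255),-1)
cv2.imwrite("pics/w4.png",im)
E
```

```text
10.2167 [ 0.5838 -0.3477  0.1787] [[0.984, 0.055, 0.171], [0.054, -0.998, 0.012], [0.171, -0.003, -0.985]]
target [ 0.6032 -0.3447  0.0833] [ 0.073 -0.04   2.434]
[255.  200.9]
[255.7 186.4]
```

View pics/w4.png

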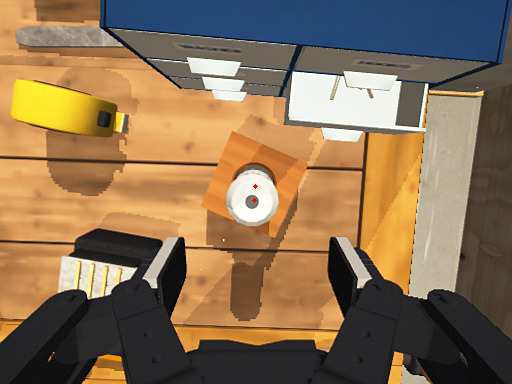

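The gun's rear spot is at (252,201), within 2 mm of my prediction. I'll descend and grip.

Request:
carry_out([
  [[0.07, -0.07, 0.43, 0, 0, 0], [0, 0, 0.5, 0, 0, 0], [0, 0, 0.5, 0, 0, 0], [0, 0, 0.5, 0, 0, 0], [0, 0, 0.3, 0, 0, 0], [0, 0, 0.2, 0, 0, 0], [0, 0, 0, 0, 0, 0], [0, 0, 0, 0, 0, 0]],
])

```text
clock: 10.93
position: [0.6044, -0.3432, 0.0872]
ee_rot: [0.996, 0.029, 0.088, -0.002]
ft_force: [0.5, -0.1, 0.0]
grip_width: 0.797
grasp_force: 0.0
```

Request:
carry_out([
  [[0, 0, 0, 0, 0, 0], [0, 0, 0, 0, 0, 0], [0, 0, 0, 0, 0, 0], [0, 0, 0, 0, 0, 0], [0, 0, 0, 0, 0, 0], [0, 0, 0, 0, 0, 0]],
], hand=1, force=100)

```text
clock: 11.43
position: [0.6043, -0.3439, 0.0875]
ee_rot: [0.996, 0.028, 0.088, -0.002]
ft_force: [-2.0, 0.7, 6.3]
grip_width: 0.376
grasp_force: 98.4
```

Request:
carry_out([
  [[0.04, 0, -0.25, 0, 0, 0], [0.07, 0, -0.4, 0, 0, 0], [0.09, 0, -0.5, 0, 0, 0], [0.09, 0, -0.5, 0, 0, 0], [0.09, 0, -0.5, 0, 0, 0], [0.09, 0, -0.5, 0, 0, 0], [0.09, 0, -0.5, 0, 0, 0], [0.09, 0, -0.5, 0, 0, 0], [0.09, 0, -0.5, 0, 0, 0], [0, 0, 0, 0, 0, 0], [0, 0, 0, 0, 0, 0]],
])

```text
clock: 12.35
position: [0.6042, -0.3436, 0.2554]
ee_rot: [0.996, 0.028, 0.088, -0.002]
ft_force: [0.4, 0.1, -4.4]
grip_width: 0.378
grasp_force: 99.7
```

```bash
cat >> h.py <<'E'
n=np.array([-.5728,-.0321,.8191]); top=np.array([.5427,.0685,.0968])
R0=Ro.from_quat([.996,.028,.088,-.002]).as_matrix(); p0=np.array([.6043,-.3439,.0875]); m0=np.array([.5994,-.3439,.013])
ax=np.cross([0,0,1],n); dR=Ro.from_rotvec(ax/np.linalg.norm(ax)*np.arccos(n[2])).as_matrix()
def tgt(d): "tool pose with the gun's nominal mouth at top+d*n"; return dR@R0, top+d*n+dR@(p0-m0)
def rel(d):
    R,p=tgt(d);o=get_obs();Rc=Ro.from_quat(o["ee_rot"]).as_matrix()
    print("t",round(o["clock"],2),"pos",np.round(o["position"],4),"target",p.round(4))
    print("shift units",delta(p,o),"turn units",(Ro.from_matrix(Rc.T@R).as_rotvec(degrees=True)/6).round(3))
    print("shift in target axes",(R.T@(p-o["position"])/.04).round(3),"along n mm",(n@(o["position"]-p)*1e3).round(2),"F.n",np.dot(o["ft_force"],n).round(2),"F",np.round(o["ft_force"],1),"grip",o["grip_width"],o["grasp_force"])
E
python3 - <<'E'
from h import *
rel(.04);print(get_obs()["joint_pos"],tgt(.04)[0].round(3))
E
```

```text
t 12.35 pos [ 0.6042 -0.3436  0.2554] target [0.4811 0.0648 0.1934]
shift units [ -2.726 -10.369   1.079] turn units [-3.000e-03  5.836e+00  9.000e-03]
shift in target axes [ -2.859 -10.367  -0.687] along n mm -6.62 F.n -3.85 F [ 0.4  0.1 -4.4] grip 0.3781483568963713 99.68839287757874
[ 0.68410706  0.38122974 -0.25319893  1.36365012  0.00870002  1.25344678
 -1.06066782] [[ 0.705  0.056  0.707]
 [ 0.04  -0.998  0.039]
 [ 0.708  0.001 -0.706]]
```

Request:
carry_out([
  [[-0.21, -0.8, 0, 0, 0, 0], [-0.21, -0.8, 0, 0, 0, 0], [-0.21, -0.8, 0, 0, 0, 0], [-0.21, -0.8, 0, 0, 0, 0], [-0.21, -0.8, 0, 0, 0, 0], [-0.21, -0.8, 0, 0, 0, 0], [-0.21, -0.8, 0, 0, 0, 0], [-0.21, -0.8, 0, 0, 0, 0], [-0.21, -0.8, 0, 0, 0, 0], [-0.21, -0.8, 0, 0, 0, 0], [-0.21, -0.8, 0, 0, 0, 0], [-0.21, -0.8, 0, 0, 0, 0], [-0.21, -0.77, 0, 0, 0, 0], [0, 0, 0, 0, 0.8, 0], [0, 0, 0, 0, 0.8, 0], [0, 0, 0, 0, 0.8, 0], [0, 0, 0, 0, 0.8, 0], [0, 0, 0, 0, 0.8, 0], [0, 0, 0, 0, 0.8, 0], [0, 0, 0, 0, 0.9, 0]],
])

```text
clock: 14.02
position: [0.4721, 0.0595, 0.233]
ee_rot: [0.936, 0.022, 0.35, -0.005]
ft_force: [-0.8, -2.1, -3.7]
grip_width: 0.38
grasp_force: 100.6
```

Request:
carry_out([
  [[0, 0, 0, 0, 0, 0], [0, 0, 0, 0, 0, 0]],
])

```text
clock: 14.18
position: [0.4731, 0.0625, 0.2343]
ee_rot: [0.937, 0.026, 0.348, -0.006]
ft_force: [0.5, -0.3, -2.9]
grip_width: 0.38
grasp_force: 100.8
```

```bash
python3 - <<'E'
from h import *
rel(.04);print(np.round(get_obs()["joint_pos"],2))
E
```

```text
t 14.18 pos [0.4731 0.0625 0.2343] target [0.4811 0.0648 0.1934]
shift units [-0.512 -0.052  0.907] turn units [0.064 0.725 0.017]
shift in target axes [-0.58  -0.045  0.866] along n mm 38.18 F.n -2.68 F [ 0.5 -0.3 -2.9] grip 0.380384480186613 100.79525828361511
[ 0.16 -0.49 -0.41  2.38 -0.08  0.52 -1.73]
```

Request:
carry_out([
  [[-0.25, -0.02, 0.4, 0, 0, 0], [-0.25, -0.02, 0.4, 0, 0, 0], [0, 0, 0, 0.03, 0.35, 0.01], [0, 0, 0, 0.03, 0.35, 0.01], [0, 0, 0, 0, 0, 0], [0, 0, 0, 0, 0, 0]],
])

```text
clock: 14.68
position: [0.4841, 0.0633, 0.2033]
ee_rot: [0.932, 0.022, 0.362, -0.009]
ft_force: [0.2, -0.3, -3.9]
grip_width: 0.374
grasp_force: 100.6
```

```bash
python3 - <<'E'
from h import *
rel(.04);print(np.round(get_obs()["joint_pos"],2))
E
```

```text
t 14.68 pos [0.4841 0.0633 0.2033] target [0.4811 0.0648 0.1934]
shift units [-0.221 -0.042  0.134] turn units [ 0.05   0.435 -0.063]
shift in target axes [-0.226 -0.042  0.124] along n mm 6.46 F.n -3.26 F [ 0.2 -0.3 -3.9] grip 0.3737464285979926 100.64105272293091
[ 0.48 -0.48 -0.67  2.41 -0.41  0.4  -1.45]
```

```bash
cat >> h.py <<'E'
def mouth(o=None):
    o=o or get_obs();R=Ro.from_quat(o["ee_rot"]).as_matrix();g=R@R0.T
    m=np.array(o["position"])+g@(m0-p0);e=m-top;d=e@n;lat=e-d*n
    print("mouth d mm",(d*1e3).round(1),"lateral world mm",(lat*1e3).round(1),"lateral tool units",(R.T@lat/.04).round(3),"axis err deg",np.degrees(np.arccos(g[:,2]@n)).round(1),"t",round(o["clock"],2))
E
python3 - <<'E'
from h import *
mouth()
E
```

```text
mouth d mm 46.8 lateral world mm [ 3.9 -1.7  2.7] lateral tool units [0.116 0.048 0.016] axis err deg 2.6 t 14.68
```

Request:
carry_out([
  [[0, 0, 0, 0, 0.4, 0], [0, 0, 0, 0, 0.4, 0], [0, 0, 0, 0, 0, 0], [0, 0, 0, 0, 0, 0]],
])

```text
clock: 15.02
position: [0.5013, 0.07, 0.2127]
ee_rot: [0.919, 0.024, 0.393, -0.01]
ft_force: [-1.5, 0.0, -3.4]
grip_width: 0.376
grasp_force: 100.7
```

```bash
python3 - <<'E'
from h import *
mouth();rel(.04);print(np.round(get_obs()["joint_pos"],2))
E
```

```text
mouth d mm 44.1 lateral world mm [23.8  5.2 16.8] lateral tool units [ 0.719 -0.1    0.143] axis err deg 1.1 t 15.02
t 15.02 pos [0.5013 0.07   0.2127] target [0.4811 0.0648 0.1934]
shift units [-0.702  0.104 -0.034] turn units [ 0.029 -0.191 -0.025]
shift in target axes [-0.703  0.102 -0.02 ] along n mm 4.13 F.n -1.94 F [-1.5  0.  -3.4] grip 0.3761532678193718 100.74998617172241
[ 0.58 -0.5  -0.77  2.42 -0.59  0.33 -1.31]
```

Request:
carry_out([
  [[0, 0, -0.2, 0.17, 0, -0.98], [0, 0, -0.2, 0.17, 0, -0.98], [0, 0, 0, 0.17, 0, -0.98], [0, 0, 0, 0.17, 0, -0.98], [0, 0, 0, 0.17, 0, -0.98], [0, 0, 0, 0.17, 0, -0.98], [0, 0, 0, 0.17, 0, -0.98], [0, 0, 0, 0.17, 0, -0.98], [0, 0, 0, 0.17, 0, -0.98], [0, 0, 0, 0.17, 0, -0.98], [0, 0, 0, 0.17, 0, -0.98], [0, 0, 0, 0.17, 0, -0.98], [0, 0, 0, 0.17, 0, -0.98], [0, 0, 0, 0.17, 0, -0.98], [0, 0, 0, 0.17, 0, -0.98], [0, 0, 0, 0, 0, 0], [0, 0, 0, 0, 0, 0]],
])

```text
clock: 16.43
position: [0.4936, 0.07, 0.2253]
ee_rot: [0.637, 0.701, 0.281, 0.154]
ft_force: [-0.0, -0.6, -3.4]
grip_width: 0.376
grasp_force: 100.8
```

```bash
cat >> h.py <<'E'
def tgt2(d,o):
    "align the gun axis to n by the least turn, mouth at top+d*n"
    R=Ro.from_quat(o["ee_rot"]).as_matrix();a=(R@R0.T)[:,2];c=np.cross(a,n);s=np.linalg.norm(c)
    Rt=Ro.from_rotvec(c/s*np.arctan2(s,a@n)).as_matrix()@R
    return Rt,top+d*n+Rt@R0.T@(p0-m0)
def rel2(d):
    o=get_obs();R=Ro.from_quat(o["ee_rot"]).as_matrix();Rt,p=tgt2(d,o);mouth(o)
    print("turn units",(Ro.from_matrix(R.T@Rt).as_rotvec(degrees=True)/6).round(3),"then shift units",(Rt.T@(p-o["position"])/.04).round(3))
    print("n in tool",(Rt.T@n).round(3),"F.n",np.dot(o["ft_force"],n).round(1),"F",np.round(o["ft_force"],1),"grip",round(o["grip_width"],3),"q",np.round(o["joint_pos"],2),"pos",np.round(o["position"],3),"tool x",R[:,0].round(2))
E
python3 - <<'E'
from h import *
rel2(.03)
E
```

```text
mouth d mm 58.9 lateral world mm [28.5  0.2 19.9] lateral tool units [-0.024  0.87   0.014] axis err deg 1.2 t 16.43
turn units [0.186 0.082 0.033] then shift units [-0.121 -0.834  0.71 ]
n in tool [ 0.175  0.001 -0.985] F.n -2.7 F [-0.  -0.6 -3.4] grip 0.376 q [-0.09 -0.37 -0.06  2.31 -0.25  0.56  0.11] pos [0.494 0.07  0.225] tool x [-0.14  0.98  0.14]
```

Request:
carry_out([
  [[0, 0, 0, 0.19, 0.08, 0.03], [-0.03, -0.28, 0.1, 0, 0, 0], [-0.03, -0.28, 0.2, 0, 0, 0], [-0.03, -0.27, 0.2, 0, 0, 0], [-0.03, 0, 0.2, 0, 0, 0], [0, 0, 0, 0, 0, 0], [0, 0, 0, 0, 0, 0]],
])

```text
clock: 17.02
position: [0.4834, 0.0698, 0.1837]
ee_rot: [0.638, 0.704, 0.278, 0.145]
ft_force: [1.0, -0.4, -3.2]
grip_width: 0.373
grasp_force: 100.8
```

```bash
python3 - <<'E'
from h import *
rel2(.02)
E
```

```text
mouth d mm 30.6 lateral world mm [ 0.9 -0.2  0.6] lateral tool units [-0.007  0.028 -0.001] axis err deg nan t 17.02
turn units [0.011 0.003 0.002] then shift units [-0.04  -0.026  0.262]
n in tool [ 0.175  0.001 -0.985] F.n -3.2 F [ 1.  -0.4 -3.2] grip 0.373 q [-0.11 -0.33 -0.04  2.38 -0.29  0.49  0.16] pos [0.483 0.07  0.184] tool x [-0.15  0.98  0.15]h.py:22: RuntimeWarning: invalid value encountered in arccos
  print("mouth d mm",(d*1e3).round(1),"lateral world mm",(lat*1e3).round(1),"lateral tool units",(R.T@lat/.04).round(3),"axis err deg",np.degrees(np.arccos(g[:,2]@n)).round(1),"t",round(o["clock"],2))
```

Request:
carry_out([
  [[-0.045, -0.026, 0.25, 0, 0, 0], [-0.035, 0, 0.2, 0, 0, 0], [-0.035, 0, 0.2, 0, 0, 0], [-0.03, 0, 0.15, 0, 0, 0], [-0.02, 0, 0.1, 0, 0, 0], [0, 0, 0, 0, 0, 0], [0, 0, 0, 0, 0, 0]],
])

```text
clock: 17.6
position: [0.5032, 0.0708, 0.153]
ee_rot: [0.637, 0.704, 0.278, 0.145]
ft_force: [-0.0, 0.3, -4.9]
grip_width: 0.373
grasp_force: 100.8
```

```bash
python3 - <<'E'
from h import *
rel2(-.021)
E
```

```text
mouth d mm -6.0 lateral world mm [-0.1 -0.4 -0.1] lateral tool units [-0.01  -0.005 -0.002] axis err deg nan t 17.6
turn units [0.012 0.001 0.002] then shift units [-0.056  0.007  0.372]
n in tool [ 0.175  0.001 -0.985] F.n -4.0 F [-0.   0.3 -4.9] grip 0.373 q [-0.14 -0.23 -0.    2.38 -0.33  0.39  0.22] pos [0.503 0.071 0.153] tool x [-0.15  0.98  0.15]h.py:22: RuntimeWarning: invalid value encountered in arccos
  print("mouth d mm",(d*1e3).round(1),"lateral world mm",(lat*1e3).round(1),"lateral tool units",(R.T@lat/.04).round(3),"axis err deg",np.degrees(np.arccos(g[:,2]@n)).round(1),"t",round(o["clock"],2))
```

Request:
carry_out([
  [[-0.018, 0, 0.1, 0, 0, 0], [-0.018, 0, 0.1, 0, 0, 0], [0, 0, 0, 0, 0, 0]],
])

```text
clock: 17.85
position: [0.5076, 0.071, 0.1457]
ee_rot: [0.637, 0.704, 0.277, 0.144]
ft_force: [-1.5, 0.2, -3.8]
grip_width: 0.379
grasp_force: 100.9
```

Request:
carry_out([
  [[-0.018, 0, 0.1, 0, 0, 0], [-0.014, 0, 0.08, 0, 0, 0], [0, 0, 0, 0, 0, 0], [0, 0, 0, 0, 0, 0]],
])

```text
clock: 18.18
position: [0.5117, 0.0711, 0.1397]
ee_rot: [0.637, 0.704, 0.277, 0.145]
ft_force: [1.4, 0.5, -8.3]
grip_width: 0.376
grasp_force: 100.8
```

```bash
python3 -W ignore - <<'E'
from h import *
rel2(-.0325)
E
```

```text
mouth d mm -21.7 lateral world mm [-0.7 -0.6 -0.5] lateral tool units [-0.014 -0.023 -0.003] axis err deg nan t 18.18
turn units [0.004 0.003 0.001] then shift units [-0.034  0.023  0.268]
n in tool [ 0.175  0.001 -0.985] F.n -7.6 F [ 1.4  0.5 -8.3] grip 0.376 q [-0.16 -0.19  0.02  2.37 -0.36  0.35  0.26] pos [0.512 0.071 0.14 ] tool x [-0.15  0.98  0.15]
```

Request:
carry_out([
  [[-0.014, 0.01, 0.08, 0, 0, 0], [-0.014, 0.01, 0.08, 0, 0, 0], [-0.014, 0, 0.08, 0, 0, 0], [0, 0, 0, 0, 0, 0], [0, 0, 0, 0, 0, 0]],
])

```text
clock: 18.6
position: [0.5177, 0.0717, 0.1326]
ee_rot: [0.637, 0.704, 0.277, 0.144]
ft_force: [-13.8, -2.6, 5.1]
grip_width: 0.377
grasp_force: 102.1
```

```bash
python3 -W ignore - <<'E'
from h import *
rel2(-.0325)
E
```

```text
mouth d mm -31.0 lateral world mm [-0.  -0.3 -0. ] lateral tool units [-0.007 -0.002 -0.001] axis err deg nan t 18.6
turn units [ 0.003 -0.003  0.   ] then shift units [0.001 0.002 0.039]
n in tool [ 0.175  0.001 -0.985] F.n 12.1 F [-13.8  -2.6   5.1] grip 0.377 q [-0.17 -0.16  0.03  2.37 -0.38  0.33  0.28] pos [0.518 0.072 0.133] tool x [-0.15  0.98  0.15]
```

Request:
carry_out([
  [[-0.004, -0.03, 0.03, 0, 0, 0], [-0.003, -0.01, 0.02, 0, 0, 0], [0, 0, 0, 0, 0, 0], [0, 0, 0, 0, 0, 0]],
])

```text
clock: 18.93
position: [0.5185, 0.0717, 0.1311]
ee_rot: [0.637, 0.704, 0.278, 0.145]
ft_force: [-12.4, -1.9, 6.2]
grip_width: 0.375
grasp_force: 102.2
```

```bash
python3 -W ignore - <<'E'
from h import *
rel2(-.0325)
E
```

```text
mouth d mm -32.6 lateral world mm [-0.1 -0.3 -0.1] lateral tool units [-0.008 -0.003 -0.001] axis err deg nan t 18.93
turn units [ 0.026 -0.001  0.005] then shift units [ 0.009  0.008 -0.001]
n in tool [ 0.175  0.001 -0.985] F.n 12.2 F [-12.4  -1.9   6.2] grip 0.375 q [-0.18 -0.15  0.03  2.37 -0.39  0.32  0.29] pos [0.518 0.072 0.131] tool x [-0.15  0.98  0.15]
```

Request:
carry_out([
  [[-0.004, -0.02, 0.02, 0, 0, 0], [0, 0, 0, 0, 0, 0], [0, 0, 0, 0, 0, 0]],
])

```text
clock: 19.18
position: [0.5187, 0.0717, 0.1305]
ee_rot: [0.637, 0.704, 0.279, 0.145]
ft_force: [-9.9, -2.2, 7.6]
grip_width: 0.375
grasp_force: 102.2
```

```bash
python3 -W ignore - <<'E'
from h import *
rel2(-.0325)
E
```

```text
mouth d mm -33.3 lateral world mm [-0.1 -0.4 -0.1] lateral tool units [-0.009 -0.004 -0.002] axis err deg nan t 19.18
turn units [ 0.037 -0.001  0.007] then shift units [ 0.012  0.011 -0.018]
n in tool [ 0.175  0.001 -0.985] F.n 12.0 F [-9.9 -2.2  7.6] grip 0.375 q [-0.18 -0.15  0.03  2.37 -0.39  0.32  0.29] pos [0.519 0.072 0.13 ] tool x [-0.15  0.98  0.15]
```

Request:
carry_out([
  [[-0.004, 0, 0.02, 0, 0, 0], [0, 0, 0, 0, 0, 0], [0, 0, 0, 0, 0, 0]],
])

```text
clock: 19.43
position: [0.5192, 0.0718, 0.1298]
ee_rot: [0.637, 0.704, 0.279, 0.145]
ft_force: [-11.5, -2.1, 8.3]
grip_width: 0.375
grasp_force: 102.2
```

```bash
python3 -W ignore - <<'E'
from h import *
rel2(-.0325)
E
```

```text
mouth d mm -34.1 lateral world mm [-0.1 -0.3 -0.1] lateral tool units [-0.007 -0.004 -0.001] axis err deg nan t 19.43
turn units [ 0.036 -0.002  0.006] then shift units [ 0.015  0.011 -0.038]
n in tool [ 0.175  0.001 -0.985] F.n 13.4 F [-11.5  -2.1   8.3] grip 0.375 q [-0.18 -0.15  0.04  2.37 -0.4   0.32  0.3 ] pos [0.519 0.072 0.13 ] tool x [-0.15  0.98  0.15]
```

Request:
carry_out([
  [[-0.004, 0, 0.02, 0, 0, 0], [0, 0, 0, 0, 0, 0], [0, 0, 0, 0, 0, 0]],
])

```text
clock: 19.68
position: [0.5196, 0.0718, 0.1291]
ee_rot: [0.637, 0.704, 0.279, 0.145]
ft_force: [-11.1, -1.3, 8.0]
grip_width: 0.381
grasp_force: 102.2
```

```bash
python3 -W ignore - <<'E'
from h import *
rel2(-.0325)
E
```

```text
mouth d mm -34.9 lateral world mm [-0.1 -0.3 -0.1] lateral tool units [-0.008 -0.005 -0.002] axis err deg nan t 19.68
turn units [ 0.036 -0.002  0.006] then shift units [ 0.019  0.012 -0.058]
n in tool [ 0.175  0.001 -0.985] F.n 12.9 F [-11.1  -1.3   8. ] grip 0.381 q [-0.18 -0.15  0.04  2.37 -0.4   0.31  0.3 ] pos [0.52  0.072 0.129] tool x [-0.15  0.98  0.15]
```

Request:
carry_out([
  [[-0.004, 0, 0.02, 0, 0, 0], [0, 0, 0, 0, 0, 0], [0, 0, 0, 0, 0, 0]],
])

```text
clock: 19.93
position: [0.5201, 0.0718, 0.1285]
ee_rot: [0.637, 0.704, 0.279, 0.145]
ft_force: [-12.2, -1.9, 8.6]
grip_width: 0.377
grasp_force: 102.6
```

```bash
python3 -W ignore - <<'E'
from h import *
rel2(-.0325)
E
```

```text
mouth d mm -35.7 lateral world mm [-0.1 -0.3 -0.1] lateral tool units [-0.008 -0.004 -0.002] axis err deg nan t 19.93
turn units [ 0.037 -0.002  0.007] then shift units [ 0.023  0.011 -0.077]
n in tool [ 0.175  0.001 -0.985] F.n 14.1 F [-12.2  -1.9   8.6] grip 0.377 q [-0.18 -0.15  0.04  2.37 -0.4   0.31  0.3 ] pos [0.52  0.072 0.129] tool x [-0.15  0.98  0.15]
```

Request:
carry_out([
  [[-0.004, 0, 0.02, 0, 0, 0], [0, 0, 0, 0, 0, 0], [0, 0, 0, 0, 0, 0]],
])

```text
clock: 20.18
position: [0.5204, 0.0719, 0.1283]
ee_rot: [0.637, 0.704, 0.279, 0.145]
ft_force: [-23.0, -3.7, 19.6]
grip_width: 0.374
grasp_force: 105.3
```

```bash
python3 -W ignore - <<'E'
from h import *
rel2(-.0325)
E
```

```text
mouth d mm -36.1 lateral world mm [-0.  -0.2 -0. ] lateral tool units [-0.005 -0.001 -0.001] axis err deg nan t 20.18
turn units [ 0.037 -0.006  0.007] then shift units [ 0.022  0.008 -0.086]
n in tool [ 0.175  0.001 -0.985] F.n 29.3 F [-23.   -3.7  19.6] grip 0.374 q [-0.18 -0.14  0.04  2.37 -0.4   0.31  0.31] pos [0.52  0.072 0.128] tool x [-0.15  0.98  0.15]
```

Request:
carry_out([
  [[-0.004, 0, 0.02, 0, 0, 0], [0, 0, 0, 0, 0, 0], [0, 0, 0, 0, 0, 0]],
])

```text
clock: 20.43
position: [0.5207, 0.0721, 0.1281]
ee_rot: [0.637, 0.704, 0.279, 0.145]
ft_force: [-35.7, -7.0, 33.0]
grip_width: 0.373
grasp_force: 107.2
```

```bash
python3 -W ignore - <<'E'
from h import *
rel2(-.0325)
E
```

```text
mouth d mm -36.4 lateral world mm [ 0.1 -0.   0.1] lateral tool units [-0.     0.003 -0.   ] axis err deg nan t 20.43
turn units [ 0.038 -0.012  0.007] then shift units [ 0.02   0.005 -0.095]
n in tool [ 0.175  0.001 -0.985] F.n 47.7 F [-35.7  -7.   33. ] grip 0.373 q [-0.18 -0.14  0.04  2.37 -0.41  0.31  0.31] pos [0.521 0.072 0.128] tool x [-0.15  0.98  0.15]
```

Hard stop found. Backing off about 1.6 mm so the nose sits nearly fully in, without overloading it.

Request:
carry_out([
  [[0.004, 0, -0.02, 0, 0, 0], [0.004, 0, -0.02, 0, 0, 0], [0, 0, 0, 0, 0, 0], [0, 0, 0, 0, 0, 0], [0, 0, 0, 0, 0, 0]],
])

```text
clock: 20.85
position: [0.5201, 0.0718, 0.1286]
ee_rot: [0.637, 0.704, 0.279, 0.145]
ft_force: [-11.9, -1.8, 8.6]
grip_width: 0.383
grasp_force: 102.9
```

```bash
python3 -W ignore - <<'E'
from h import *
rel2(-.0325)
# nuts / tray sanity: scene difference of bystanders between start and now
a=cv2.cvtColor(cv2.imread("pics/s3raw.png"),6).astype(int)
print(get_obs()["grasp_force"],np.abs(get_obs()["joint_velocities"]).max())
for nm in("scene",):
    b=cv2.cvtColor(camera(nm),cv2.COLOR_RGB2GRAY).astype(int)
    ys,xs=np.where(np.abs(a-b)[175:,:]>40);print(len(xs))
    s0=cv2.cvtColor(cv2.resize(cv2.imread("pics/scene0.png"),(512,384),interpolation=cv2.INTER_AREA),6).astype(int)
    for n_,(x0,x1,y0,y1) in dict(tape=(232,256,181,203),batt=(276,320,188,222)).items(): print(n_,np.abs(s0-b)[y0:y1,x0:x1].mean().round(1))
E
```

```text
mouth d mm -35.6 lateral world mm [-0.1 -0.3 -0.1] lateral tool units [-0.008 -0.003 -0.002] axis err deg nan t 20.85
turn units [ 0.037 -0.002  0.007] then shift units [ 0.023  0.011 -0.076]
n in tool [ 0.175  0.001 -0.985] F.n 14.0 F [-11.9  -1.8   8.6] grip 0.383 q [-0.18 -0.15  0.04  2.37 -0.4   0.31  0.3 ] pos [0.52  0.072 0.129] tool x [-0.15  0.98  0.15]
102.88475275039673 0.0013971269982562947
7251
tape 63.6
batt 7.8
```

```bash
python3 -c "
from workcell import hand_in
print(hand_in())"
```

```text
the job is handed in; nothing more can be done
None
```

I handed the job in with the tray up against its stop and empty, and the gun still gripped and pushed in on the nipple, its nose about at full travel; I saw only two of the four nuts in the bin, and never went near the battery or tape, though the arm blocked a final check of the tape.

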